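# Clamp a reagent bottle on the orbital shaker

## Robot

A 7-joint arm with a two-finger parallel gripper is mounted at the origin on a cart in front of the work surface, level with it; the furniture and walls round the work are solid. World frame = base frame: x ahead of the robot, y to its left, z up, the work surface at z = 0. Lengths are in m, angles in rad, forces in N, time in s.
With the tool pointing down it reaches from about 0.4 to 0.85 m from the base axis. Payload 6.9 kg.
Tool frame: the origin (TCP) lies midway between the tips of the shut fingers; the grasp point (between the pads) lies behind it (ctrl.pinch_z is the z of the grasp point in the tool frame, in m); z points along the fingers, y is the direction in which the jaws open and shut (so a half turn about z gives the same grasp; the last joint's range is limited). The gripper opens to 85 mm and grips with 20 to 120 N. Pads are 22 mm wide; open, the fingers measure 114 mm over their backs; the gripper's body (76 mm by 85 mm) begins 54 mm behind the grasp point. The pads swing forward as they close: fully open they stand 13 mm farther back than shut.
Start: joints at [-1.153, 0.507, -0.238, 1.5, 0.126, 1.149, -0.155], TCP at [0.192, 0.595, 0.231] pointing down, gripper open.
Joint ranges: [-3.08, 3.08], [-0.24, 2.05], [-1.43, 1.35], [0, 2.5], [-1.52, 4.66], [0.17, 1.96], [-2.89, 2.89]. Speed limits (rad/s): [2.39, 2.39, 3.14, 3.14, 3.14, 3.14, 3.14].

## Interface

Orientations are given as a unit quaternion [w, x, y, z].
In Python, from station import ctrl, get_state, vision, ticket, models gives the robot as it stands. Calls block until the motion is done:
- ctrl.movep(position, orientation): joint-space move of the TCP to a pose.
- ctrl.movel(position, frame=None, max_speed=0.15): straight line of the TCP; frame=None keeps the orientation; max_speed is the mean speed in m/s.
- ctrl.set_joints(angles): joint-space move.
- ctrl.ungrasp() and ctrl.close_gripper(force=None): open the fingers fully, or close them until they stop; force is the grip in N (None keeps the last).
- ctrl.pause(seconds).
- ctrl.ik(position, orientation): joint angles nearest the present ones, or None.
- get_state(): the state.
- vision.grab_frame(name): name is "scene" or "top"; returns (picture, depth): 420x560x3 uint8, blue, green, red; 420x560 float32, m along the optical axis (not along the pixel's ray), 0 where there is no reading.
- vision.camera_info(name): a dict with "mtx" (3x3 intrinsics, pixels), "dist_coeffs" ([k1, k2, p1, p2, k3] as OpenCV has them; the pictures are not rectified), "R" (3x3) and "t" (3): a world point X has camera coordinates R X + t. Camera axes: x right, y down, z forward; pixel columns grow to the right and rows downward; lengths in m; the calibration is good to about 2 mm. A picture is of the moment at which its call begins. camera_info takes no time and is no camera call.
A pose or a line that the arm cannot do raises ctrl.Unreachable and nothing moves.
- ticket.close_job(): hands the job in, once; it reports no verdict.
Trained networks look in the newest picture that a camera, given by its name, has taken for a name from the list of things; names that differ only in an ending like _2 or _b are one class to them, and where a whole thing is asked for, a point or a joint stands for the part that bears it (a point fixed in the world has none). Each returns a list of dicts, best first, with "p" (0 to 1); they miss things now and then, are a little off and sometimes report something else, mostly with a low value. They report only what shows in the picture. A call takes as long as a camera call.
- models.recognise(camera, target): "point" ([column, row] in pixels, amid what is visible of it).
- models.masks_of(camera, target): "mask" (420x560 bool, what is visible of it) and "point" ([column, row] in pixels, amid what is visible of it).
The state is a dict: "time": time; "qpos": joint angles; "qd": joint speeds; "tau": joint torques, N m; "tcp_pos": TCP position; "eef_rot": TCP orientation; "contact_force": force on the tool from outside, world axes, zero at the start; "wrist_torque": the same for the moment, N m; "width": finger opening in m.
Only numpy, scipy, OpenCV 4.12 (cv2) and the standard library are available. Lean on these libraries where they do the work, as an engineer would, in place of code of your own. Each camera call takes 0.05 s, during which the arm holds its last target. There are 200 camera calls.

## Task

Stand the white bottle with the blue cap on the shaker's mat, between the sprung jaw and the vee-shaped fence. Then pinch in both orange release tabs of the clamp knob, keep them pinched while you turn the knob clockwise until the jaw holds the bottle against the fence with about 20 N (never 25 N or more, which would crack it), and let go so that both tabs spring out and lock the knob. Leave the bottle upright and the other things where they are.

Things in the scene. Friction and masses are not known exactly. Their poses are not given: they have to be found in the camera images.
- shaker: orbital shaker, light grey, aluminium platform 204 x 272 mm, fixed. Origin under its centre on the worktop, z up. Its control panel looks to -x. +y, the way the jaw closes, runs from the clamp knob past the jaw and the bottle place to the fence. Mat top 78 mm above the origin. Jaw and fence rise 36 mm above the mat; jaw 60 mm, fence 100 mm wide along x.
- bottle: white round plastic bottle with a blue screw cap, 42 mm across, 88 mm high, 0.10 to 0.18 kg; starts standing on the worktop. Origin: centre of its underside, z up its axis. Treat it as a cylinder of 41.4 mm diameter for the first 80 mm.
- nest (a point): point on the mat where the bottle's underside is to be stood; axes as shaker. The jaw pad's face starts 25 mm to -y of it. The fence on the +y side was set by hand: the bottle must slide 2.5 to 11 mm to +y from here to sit in its vee; how far is not measured, it must be felt. The jaw itself pushes the bottle there, sliding it over the mat.
- knob_grip (a point): on the knob's axis, 136 mm above the worktop, 130 mm to -y of nest. Turns with the knob: z up, x to tab_a, -x to tab_b. The tabs' outer faces are upright flats at x = +27 and -27 mm (54 mm apart, 44 when pinched in), 26 mm wide, from 23 mm below to 14 mm above this point. Keep fingertips above the lock ring (33 mm radius, 25 mm below). The knob ends 22 mm above.
- knob (a joint): turn of the knob, rad: 0 at the start, grows clockwise seen from above, end stop 1.75. Geared to the jaw, 15 mm of travel to +y per rad. It takes 0.7 to 1.4 rad to clamp the bottle. Torque needed = 0.02 N m friction + 0.015 m x jaw force.
- tab_a (a joint): how far this release tab is pinched in, m: 0 = sprung out (locked), 0.005 = fully in. It is free of the lock ring from 0.002 on. Spring 3 N at 0, 7.5 N fully in. Both tabs must be in for the knob to turn either way; do not force it past the lock.
- tab_b (a joint): the same for the opposite tab.
- jaw_pad: rubber-faced pad of the jaw, 54 x 26 mm. Origin: at mat height under the middle of its face, which looks to the shaker's +y. Spring-backed: yields at 1.6 N, then 4 N per mm of jaw travel (60 N per rad of knob) for up to 9 mm. When the tabs are let go the knob turns back by up to a tooth (0.143 rad, 8.6 N) and clicks in: wound to 20 N, 11 to 20 N stay.
- red_bottle: white bottle with a red cap, 42 mm across, 88 mm high; bystander. Origin: centre of its underside.
- glass_beaker: small clear beaker, 57 mm across, 67 mm high; bystander. Origin: centre of its underside.
- glass_slides: blue and white box of microscope slides, 52 x 78 x 26 mm; bystander. Origin: centre of its underside.
- red_marker: red and white marker pen, 135 mm long, lying; bystander. Origin: its middle, underside.

How it is judged:
On the way, in this order (a step that is already met when the one before it is completed fails the run):
1. the bottle stands upright on the mat between jaw and fence, let go (x of bottle in the frame of nest between -0.012 and 0.012 m and y of bottle in the frame of nest between -0.006 and 0.015 m and z of bottle in the frame of nest below 0.003 m and angle between bottle's own z axis and vertical below 0.08 rad and contact force between the fingers and bottle below 0.2 N), for 0.2 s.
2. with both tabs pinched in, the knob has been turned until the jaw presses the bottle with more than 7 N (value of joint each of tab_a, tab_b above 0.0015 m and contact force between jaw_pad and bottle above 7 N), for 0.1 s.
At the end, for the whole second after the job is handed in: the bottle stands upright (within 0.08 rad) and still on the mat in the fence's vee (within 6 mm of the nest point across, 0 to 14 mm along +y), the jaw pad presses it with 7 to 25 N, both tabs are out (less than 1.2 mm in) so the knob is locked and at rest (x of bottle in the frame of nest between -0.006 and 0.006 m and y of bottle in the frame of nest between 0 and 0.014 m and z of bottle in the frame of nest below 0.004 m and angle between bottle's own z axis and vertical below 0.08 rad and contact force between jaw_pad and bottle between 7 and 25 N and value of joint each of tab_a, tab_b below 0.0012 m and linear speed of bottle below 0.01 m/s and velocity of joint knob between -0.05 and 0.05 rad/s); the robot touches nothing.
It fails at once if the jaw presses the bottle with 25 N or more (contact force between jaw_pad and bottle above 25 N).
It fails at once if the bottle is tipped over (angle between bottle's own z axis and vertical above 0.6 rad).
It fails at once if a bystander is moved by more than 20 mm (distance of any of red_bottle, glass_beaker, glass_slides, red_marker from where it was at the start of the episode above 0.02 m).
It also fails if it takes over 67 s, if anything falls off the work surface, if the arm or the gripper's body presses on something with over 40 N, if the wrist force passes 120 N, or if a joint passes its speed limit or range.

## Working session

There is one attempt and no reset: what is moved stays moved. The work goes in short steps, each a Python script; the robot and the scene stay as the last script left them, time stands still between calls to the robot, and variables do not carry over. Pictures are saved under pics/ and viewed, about 8 in all and at most 12, crops included, and the job is handed in when it is done.

```bash
ls; mkdir -p pics; python3 - <<'E'
from station import ctrl,get_state,vision,models
import cv2,numpy as np
for c in("scene","top"):
    im,d=vision.grab_frame(c); cv2.imwrite(f"pics/{c}0.png",im); np.save(f"{c}0.npy",d)
    I=vision.camera_info(c); print(c,np.round(I["mtx"],1).tolist(),I["dist_coeffs"],np.round(-I["R"].T@I["t"],3),np.round(I["R"],3).tolist())
    for n in("shaker","bottle","knob","tab_a","jaw_pad","red_bottle","knob_grip","nest"):
        try: print(n,[(np.round(r["point"]).tolist(),round(r["p"],2)) for r in models.recognise(c,n)[:3]])
        except Exception as e: print(n,e)
print(get_state(),ctrl.pinch_z)
E
```

```text
pics
scene [[381.5, 0.0, 279.9], [0.0, 381.5, 210.2], [0.0, 0.0, 1.0]] [0.03241719 0.         0.         0.         0.        ] [-0.045 -0.447  0.631] [[0.651, -0.759, 0.02], [-0.38, -0.348, -0.857], [0.657, 0.55, -0.515]]
shaker [([340.0, 278.0], 0.67)]
bottle [([216.0, 224.0], 0.79)]
knob [([367.0, 261.0], 0.86)]
tab_a [([381.0, 259.0], 0.62), ([235.0, 200.0], 0.19)]
jaw_pad []
red_bottle [([237.0, 201.0], 0.71)]
knob_grip [([367.0, 260.0], 0.85)]
nest []
top [[489.2, 0.0, 283.0], [0.0, 489.2, 208.8], [0.0, 0.0, 1.0]] [-0.05678944  0.          0.          0.          0.        ] [0.478 0.096 1.35 ] [[0.006, -1.0, -0.021], [-0.994, -0.003, -0.105], [0.105, 0.022, -0.994]]
shaker [([375.0, 228.0], 0.79)]
bottle []
knob []
tab_a [([396.0, 234.0], 0.49)]
jaw_pad [([179.0, 237.0], 0.72)]
red_bottle [([213.0, 191.0], 0.61)]
knob_grip [([407.0, 228.0], 0.86)]
nest [([377.0, 230.0], 0.83)]
{'time': 0.9, 'qpos': array([-1.15251307,  0.50745937, -0.23760407,  1.50017852,  0.12571482,
        1.14890316, -0.15480289]), 'qd': array([-1.34157852e-03,  5.08388658e-04, -4.39802696e-04,  6.28051815e-04,
       -5.78501738e-05, -2.47883998e-03,  1.34853244e-04]), 'tau': array([-2.56820013e-04, -6.20316410e+01, -2.18509465e+00, -2.49953413e+01,
        1.37435194e-02,  2.16913460e-03,  1.44884228e-05]), 'tcp_pos': array([0.1923441 , 0.59466728, 0.2313078 ]), 'eef_rot': array([4.54000023e-06, 1.55764506e-01, 9.87794219e-01, 1.51876253e-05]), 'contact_force': array([ 1.13727693, -0.08000835,  0.50832741]), 'wrist_torque': array([0.0078991 , 0.01632999, 0.04568171]), 'width': 0.08572904217812247} -0.0187
```

View pics/scene0.png

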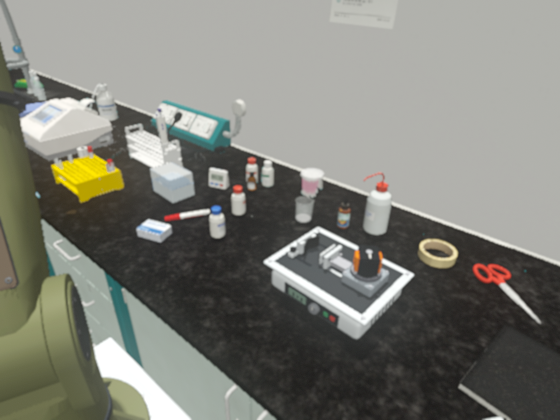

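View pics/top0.png

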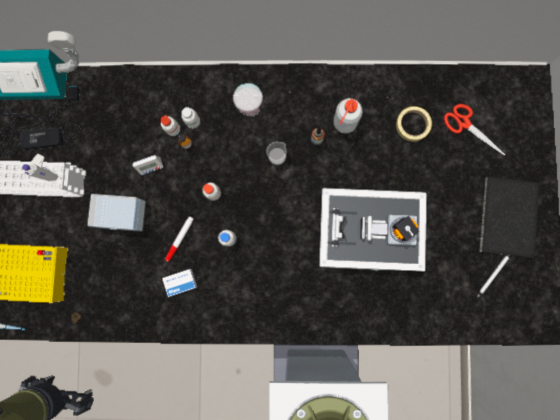

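```bash
cat > h.py <<'E'
import cv2,numpy as np
from station import ctrl,get_state,vision,models,ticket
def world(c,px,depth=None,z=None):
    "pixels (N,2) -> world points, by depth along the axis or on the plane at height z"
    I=vision.camera_info(c); R=np.array(I["R"]);t=np.array(I["t"])
    u=cv2.undistortPoints(np.array(px,float).reshape(-1,1,2),np.array(I["mtx"]),np.array(I["dist_coeffs"]))[:,0]
    ray=np.c_[u,np.ones(len(u))]
    o=-R.T@t; v=ray@R
    s=np.array(depth)[:,None] if depth is not None else ((z-o[2])/v[:,2])[:,None]
    return o+s*v
def cloud(c,d,box=None):
    x0,y0,x1,y1=box or(0,0,560,420)
    g=np.mgrid[y0:y1,x0:x1]; px=np.c_[g[1].ravel(),g[0].ravel()]
    dd=d[y0:y1,x0:x1].ravel(); k=dd>0
    return px[k],world(c,px[k],dd[k])
E
python3 - <<'E'
from h import *
im=cv2.imread("pics/top0.png"); d=np.load("top0.npy")
hsv=cv2.cvtColor(im,cv2.COLOR_BGR2HSV)
# bottle
px,P=cloud("top",d,(210,222,245,255)); k=P[:,2]>.06; print("bottle pts",k.sum(),P[k].mean(0),P[k].min(0),P[k].max(0))
bl=[hsv[y,x,0]>95 and hsv[y,x,0]<130 and hsv[y,x,1]>100 for x,y in px]; bl=np.array(bl); print("cap blue",bl.sum(),px[bl].mean(0),world("top",[px[bl].mean(0)],z=.088))
# shaker
px,P=cloud("top",d,(310,180,440,280)); k=(P[:,2]>.05); 
Q=P[k]; print("z hist",np.histogram(Q[:,2],bins=np.arange(.05,.17,.01)))
r=cv2.minAreaRect(Q[(Q[:,2]<.1)][:,:2].astype(np.float32)); print("rect",r)
for lo,hi in((.105,.125),(.125,.15),(.15,.17)):
    A=Q[(Q[:,2]>lo)&(Q[:,2]<hi)]; 
    if len(A): print(lo,len(A),A.mean(0),A.min(0),A.max(0))
o=np.array([8<hsv[y,x,0]<22 and hsv[y,x,1]>150 and hsv[y,x,2]>120 for x,y in px]); print("orange",o.sum(),np.round(np.c_[px[o],P[o]],3).tolist())
c=im[180:280,310:440]; cv2.imwrite("pics/c1.png",cv2.resize(c,None,fx=6,fy=6,interpolation=cv2.INTER_CUBIC))
E
```

```text
bottle pts 140 [0.53821525 0.27203569 0.07748993] [0.5227984  0.25545749 0.06012279] [0.55471698 0.29255448 0.09297047]
cap blue 64 [224.328125 236.84375 ] [[0.53795672 0.27469615 0.088     ]]
z hist (array([   0,   46, 5652,  943,  341,  463,  271,   20,   21,   48,  344]), array([0.05, 0.06, 0.07, 0.08, 0.09, 0.1 , 0.11, 0.12, 0.13, 0.14, 0.15,
       0.16]))
rect ((0.5614458918571472, -0.1116885393857956), (0.2747863531112671, 0.205218106508255), 87.87081146240234)
0.105 454 [ 0.56062802 -0.09539876  0.11111022] [ 0.5209343  -0.21620134  0.10500164] [ 0.59458853 -0.00882807  0.12437482]
0.125 81 [ 0.55369667 -0.16813353  0.14091542] [ 0.52918874 -0.20855706  0.12577301] [ 0.58887726 -0.15135681  0.14993313]
0.15 363 [ 0.55863668 -0.18060401  0.15641246] [ 0.52885059 -0.21030288  0.15017133] [ 0.58757639 -0.15158457  0.16260304]
orange 77 [[412.0, 219.0, 0.581, -0.197, 0.145], [411.0, 220.0, 0.578, -0.191, 0.157], [412.0, 220.0, 0.578, -0.195, 0.153], [413.0, 220.0, 0.578, -0.198, 0.15], [412.0, 221.0, 0.575, -0.193, 0.159], [413.0, 221.0, 0.576, -0.197, 0.151], [413.0, 222.0, 0.57
[... 1958 characters left out ...]
 0.541, -0.165, 0.152], [401.0, 235.0, 0.541, -0.168, 0.148], [402.0, 235.0, 0.541, -0.17, 0.152], [396.0, 236.0, 0.54, -0.161, 0.123], [399.0, 236.0, 0.539, -0.164, 0.145], [400.0, 236.0, 0.539, -0.166, 0.146], [401.0, 236.0, 0.539, -0.168, 0.15], [402.0, 236.0, 0.539, -0.17, 0.15], [397.0, 237.0, 0.538, -0.163, 0.126], [398.0, 237.0, 0.537, -0.163, 0.135], [399.0, 237.0, 0.536, -0.163, 0.15], [400.0, 237.0, 0.536, -0.164, 0.153], [401.0, 237.0, 0.537, -0.168, 0.147], [402.0, 237.0, 0.537, -0.17, 0.148], [403.0, 237.0, 0.538, -0.178, 0.126], [399.0, 238.0, 0.535, -0.165, 0.137], [400.0, 238.0, 0.534, -0.166, 0.144], [401.0, 238.0, 0.534, -0.167, 0.151], [402.0, 238.0, 0.535, -0.175, 0.126]]
```

View pics/c1.png

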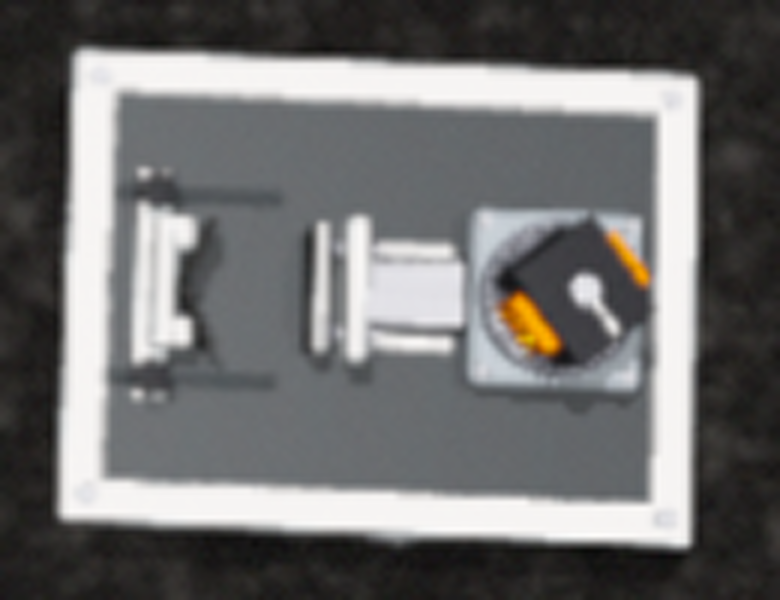

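```bash
cat >> h.py <<'E'
YAW=np.deg2rad(-2.15)
SX=np.array([np.cos(YAW),np.sin(YAW),0]); SY=np.array([-np.sin(YAW),np.cos(YAW),0])
def down(phi): return [0,np.cos(phi/2),np.sin(phi/2),0]   # tool y = (sin phi,-cos phi)
E
python3 - <<'E'
from h import *
d=np.load("top0.npy")
px,P=cloud("top",d,(385,210,425,250))
for lo in(.15,.155): 
    Q=P[P[:,2]>lo]; print("knob",lo,len(Q),Q.mean(0),cv2.minAreaRect(Q[:,:2].astype(np.float32)))
px,P=cloud("top",d,(310,180,440,280)); Q=P[(P[:,2]>.06)&(P[:,2]<.1)]
L=np.c_[(Q-[.5614,-.1117,0])@SX,(Q-[.5614,-.1117,0])@SY]; print("shaker pct",np.percentile(L,[.5,99.5],axis=0))
J=P[(P[:,2]>.106)&(P[:,2]<.12)&(P[:,1]>-.14)]; L=np.c_[(J-[.5614,-.1117,0])@SX,(J-[.5614,-.1117,0])@SY]
print("jaw/fence local hist y",np.histogram(L[:,1],bins=np.arange(-.03,.12,.005)))
for a,b in((-.02,.06),(.06,.12)):
    k=(L[:,1]>a)&(L[:,1]<b); print(L[k].min(0),L[k].max(0))
print("jaw face,top",world("top",[[310+305/6,180+290/6],[310+330/6,180+288/6]],z=.114))
# scene cam cross-check
for n,z in(("bottle",.05),("knob",.14),("shaker",.078)):
    m=models.masks_of("scene",n)
    if m:
        m=m[0]; ys,xs=np.nonzero(m["mask"]); dd=np.load("scene0.npy")[ys,xs]; W=world("scene",np.c_[xs,ys],dd); k=dd>0
        print(n,m["p"],len(xs),np.round(np.percentile(W[k],[2,50,98],axis=0),4).tolist())
for nm,p,ph in(("bot",[.538,.273,.1],90),("bot",[.538,.273,.1],-90),("nest",[.563,-.05,.15],90),("nest",[.563,-.05,.15],-90),("knob",[.5586,-.1806,.12],38),("knobend",[.5586,-.1806,.12],-50),("knob",[.5586,-.1806,.12],218),("knobend",[.5586,-.1806,.12],130)):
    q=ctrl.ik(p,down(np.deg2rad(ph))); print(nm,ph,None if q is None else np.round(q,2))
E
```

```text
knob 0.15 363 [ 0.55863668 -0.18060401  0.15641246] ((0.5584874749183655, -0.18093089759349823), (0.04816659539937973, 0.05317045748233795), 34.69720458984375)
knob 0.155 264 [ 0.55825907 -0.18109133  0.15762819] ((0.5585055947303772, -0.1811768114566803), (0.0477638840675354, 0.04314035177230835), 33.693992614746094)
shaker pct [[-0.10124348 -0.13477072]
 [ 0.10136178  0.13619799]]
jaw/fence local hist y (array([ 0,  0,  0,  0,  0,  0,  0,  0, 17, 50, 16,  2, 37, 11,  0,  0,  0,
        0,  0,  0,  0,  4, 18, 24, 23, 43, 32,  0,  0]), array([-3.0000000e-02, -2.5000000e-02, -2.0000000e-02, -1.5000000e-02,
       -1.0000000e-02, -5.0000000e-03,  6.9388939e-18,  5.0000000e-03,
        1.0000000e-02,  1.5000000e-02,  2.0000000e-02,  2.5000000e-02,
        3.0000000e-02,  3.5000000e-02,  4.0000000e-02,  4.5000000e-02,
        5.0000000e-02,  5.5000000e-02,  6.0000000e-02,  6.5000000e-02,
        7.0000000e-02,  7.5000000e-02,  8.0000000e-02,  8.5000000e-02,
        9.0000000e-02,  9.5000000e-02,  1.0000000e-01,  1.0500000e-01,
        1.1000000e-01,  1.1500000e-01]))
[-0.0294049   0.0132
[... 183 characters left out ...]
 364 [[0.5156, 0.2526, 0.0065], [0.5269, 0.2626, 0.0468], [0.5478, 0.2814, 0.0876]]
knob 0.93 771 [[0.528, -0.2123, 0.1102], [0.5429, -0.1894, 0.1487], [0.5782, -0.161, 0.1588]]
shaker 0.86 8864 [[0.4575, -0.2447, 0.0188], [0.5191, -0.1534, 0.0775], [0.6535, 0.0131, 0.1573]]
bot 90 [-0.57  0.6   0.1   1.73 -0.07  0.81 -0.44]
bot -90 [-0.13  0.66 -0.64  1.73  0.48  0.91  2.18]
nest 90 [-0.16  0.51  0.31  1.78 -0.19  0.88  0.24]
nest -90 [-0.59  0.76  1.15  1.79 -0.77  1.13 -2.32]
knob 38 [-0.1   0.63  0.61  1.76 -0.45  0.9  -0.2 ]
knobend -50 [-0.27  0.74  0.95  1.76 -0.7   1.02 -1.49]
knob 218 [ 0.32  0.55 -0.08  1.75  0.06  0.84  2.45]
knobend 130 [ 0.05  0.58  0.36  1.76 -0.26  0.85  1.22]
```

```bash
python3 - <<'E'
from h import *
def s(t): g=get_state(); print(t,round(g["time"],2),np.round(g["tcp_pos"],4),"w",round(g["width"],4),"F",np.round(g["contact_force"],2))
B=np.array([.538,.2735])
o=down(np.pi); s("start")
ctrl.movep([*B,.13],o); s("above")
ctrl.movel([*B,.024]); ctrl.close_gripper(20); s("centred")
ctrl.ungrasp(); ctrl.movel([*B,.10]) 
ctrl.movep([*B,.10],down(np.pi/2+YAW)); ctrl.movel([*B,.0373]); s("at")
ctrl.close_gripper(35); s("grip")
ctrl.movel([*B,.0473]); s("lift")
im,d=vision.grab_frame("scene"); cv2.imwrite("pics/s1.png",cv2.resize(im[120:320,120:400],None,fx=2.8,fy=2.8))
E
```

```text
start 1.05 [0.1924 0.5946 0.2313] w 0.0852 F [ 1.03 -0.53 -0.24]
above 2.81 [0.5374 0.2751 0.1303] w 0.0851 F [-1.31  0.55  0.11]
centred 4.14 [0.5384 0.2737 0.0247] w 0.0411 F [-0.22  0.17  6.46]
at 7.03 [0.5383 0.2734 0.0375] w 0.0852 F [ 0.54  0.3  -0.31]
grip 7.51 [0.5384 0.2738 0.0382] w 0.0407 F [-1.29  0.16  6.91]
lift 7.76 [0.5384 0.2736 0.0478] w 0.0404 F [ 0.13 -0.57 -1.35]
```

View pics/s1.png

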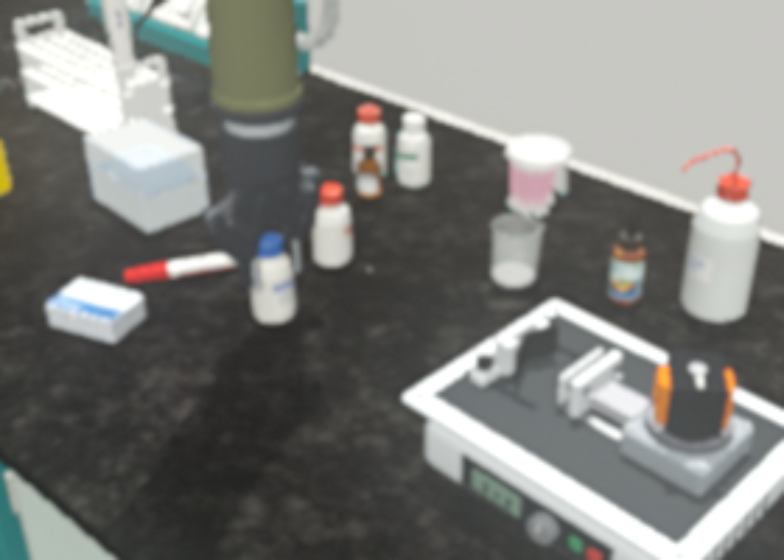

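```bash
cat >> h.py <<'E'
C=np.array([.5614,-.1117,0]); NEST=(C+.0607*SY)[:2]; KNOB=(C-.0693*SY)[:2]
def s(t): g=get_state(); print(t,round(g["time"],2),np.round(g["tcp_pos"],4),"w",round(g["width"],4),"F",np.round(g["contact_force"],2),"M",np.round(g["wrist_torque"],3),flush=True); return g
E
python3 - <<'E'
from h import *
P=NEST-.0005*SY[:2]; print(NEST,KNOB)
B=np.array([.538,.2735])
ctrl.movel([*B,.19],max_speed=.25); ctrl.movel([*P,.19],max_speed=.25); ctrl.pause(.3)
f0=s("over")["contact_force"][2]
ctrl.movel([*P,.121],max_speed=.08); g=s("near")
z=.121
while z>.112:
    z-=.001; ctrl.movel([*P,z],max_speed=.03); g=s("d")
    if g["contact_force"][2]-f0>2.5 or np.hypot(*(g["contact_force"][:2]))>5: break
im,d=vision.grab_frame("scene"); cv2.imwrite("pics/s2.png",cv2.resize(im[180:330,220:430],None,fx=3.6,fy=3.6))
E
```

```text
[ 0.56367721 -0.05104273] [ 0.55880016 -0.18095122]
over 10.28 [ 0.5637 -0.0509  0.19  ] w 0.0405 F [ 0.1   0.32 -1.26] M [ 0.016 -0.008 -0.029]
near 11.29 [ 0.5641 -0.0517  0.1215] w 0.0406 F [-0.38  0.5  -1.05] M [ 0.029 -0.036 -0.077]
d 11.54 [ 0.5638 -0.0516  0.1203] w 0.0406 F [ 0.16 -0.81 -0.47] M [-0.042  0.045 -0.018]
d 11.79 [ 0.5637 -0.0515  0.119 ] w 0.0407 F [-0.08  0.19 -0.  ] M [-0.005  0.054 -0.05 ]
d 12.04 [ 0.5636 -0.0515  0.1179] w 0.0405 F [ 0.54 -0.41 -0.75] M [-0.003 -0.026 -0.004]
d 12.29 [ 0.5636 -0.0515  0.1169] w 0.0405 F [-0.08 -0.6  -1.51] M [ 0.013 -0.007 -0.04 ]
d 12.54 [ 0.5638 -0.0516  0.1163] w 0.0405 F [-0.73 -0.02  2.04] M [-0.01   0.153  0.02 ]
```

View pics/s2.png

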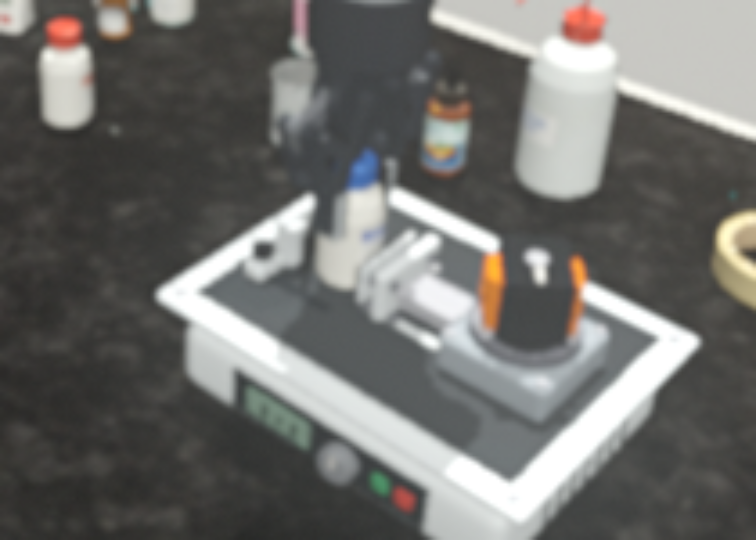

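```bash
python3 - <<'E'
from h import *
P=NEST-.0005*SY[:2]
ctrl.ungrasp(); s("released"); ctrl.pause(.2)
ctrl.movel([*P,.22],max_speed=.25)
ph=np.deg2rad(35.5)
ctrl.movep([*KNOB,.22],down(ph)); ctrl.pause(.3); g=s("over knob"); print(np.round(g["qpos"],3),np.round(g["eef_rot"],4))
im,d=vision.grab_frame("scene"); cv2.imwrite("pics/s3.png",cv2.resize(im[150:330,200:430],None,fx=3.4,fy=3.4))
im,d=vision.grab_frame("top")
px,P3=cloud("top",d,(325,200,385,260)); k=(P3[:,2]>.15)&(P3[:,2]<.172); print("cap pts",k.sum(),P3[k].mean(0),P3[k].min(0),P3[k].max(0))
e=P3[k].mean(0)-np.array([*NEST,0]); print("rel nest",e@SX,e@SY)
E
```

```text
released 13.1 [ 0.5637 -0.0516  0.116 ] w 0.0852 F [-1.01  0.07  0.53] M [-0.035  0.024  0.   ]
over knob 14.76 [ 0.559  -0.1799  0.2198] w 0.085 F [-0.    0.65 -0.83] M [-0.001 -0.041 -0.05 ]
[-0.065  0.5    0.535  1.628 -0.28   1.091 -0.403] [-3.000e-04  9.521e-01  3.059e-01 -0.000e+00]
cap pts 93 [ 0.56407983 -0.04855939  0.16409321] [ 0.55213223 -0.06072141  0.15069504] [ 0.57665537 -0.03687421  0.16919712]
rel nest 0.0003091762281716748 0.002496695962583175
```

View pics/s3.png

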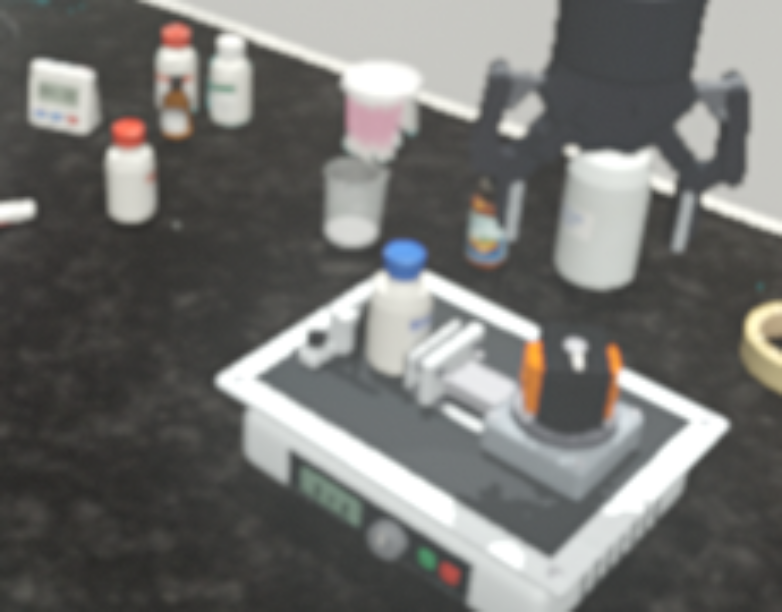

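```bash
python3 - <<'E'
from h import *
o=down(np.deg2rad(35.5))
ctrl.movel([*KNOB,.165],o,max_speed=.15); s("165")
ctrl.movel([*KNOB,.116],o,max_speed=.08); ctrl.pause(.3); g=s("116")
fz=g["contact_force"]
if np.abs(fz).max()<6:
    ctrl.close_gripper(20); s("closed"); ctrl.pause(.4)
    for i in range(4): ctrl.pause(.1); g=s("c")
    print(np.round(g["qpos"],4),np.round(g["eef_rot"],4))
E
```

```text
165 15.38 [ 0.5589 -0.1811  0.1654] w 0.0852 F [ 0.78 -0.16  0.12] M [ 0.01  -0.048  0.005]
116 16.43 [ 0.559  -0.181   0.1164] w 0.0854 F [-0.18 -0.09  0.44] M [-0.014  0.009  0.046]
closed 16.89 [ 0.5595 -0.1817  0.1169] w 0.0426 F [ 0.99 -0.44  5.49] M [-0.12  -0.067 -0.175]
c 17.39 [ 0.5595 -0.1817  0.1169] w 0.0426 F [ 0.39 -0.83  5.44] M [-0.159 -0.044 -0.214]
c 17.49 [ 0.5595 -0.1817  0.1169] w 0.0431 F [ 0.56 -1.32  5.2 ] M [-0.174 -0.025 -0.202]
c 17.59 [ 0.5596 -0.1817  0.117 ] w 0.043 F [ 0.33 -0.61  5.58] M [-0.142  0.037 -0.166]
c 17.69 [ 0.5595 -0.1817  0.1169] w 0.0432 F [ 0.76 -1.04  5.32] M [-0.189  0.041 -0.189]
[-0.0264  0.6045  0.4815  1.7604 -0.3542  0.8612 -0.3365] [8.000e-04 9.525e-01 3.045e-01 9.000e-04]
```

```bash
cat >> h.py <<'E'
def meas(n=5):
    G=[]
    for i in range(n): ctrl.pause(.02); G.append(get_state())
    g=G[-1]; r=g["eef_rot"]
    return g["time"],2*np.arctan2(r[2],r[1]),np.mean([x["wrist_torque"] for x in G],0),np.mean([x["contact_force"] for x in G],0),g
E
python3 - <<'E'
from h import *
ctrl.close_gripper(40); t,p0,M,F,g=meas(); print(p0,M,F)
q=np.array(g["qpos"]); q0=q[6]; base=[]; log=[]
while True:
    a=q0-q[6]
    q[6]-= .08 if a<.5 else .03
    ctrl.set_joints(q.tolist()); t,p,M,F,g=meas(4)
    a=q0-q[6]; log.append((a,M[2]))
    print(f"t{t:.2f} cmd{a:.3f} rot{p0-p:.3f} Mz{M[2]:.3f} F{np.round(F,1)} w{g['width']:.4f} xy{np.round(g['tcp_pos'],4)}",flush=True)
    if a>.2: base.append(M[2])
    b=np.median(base[:6]) if base else M[2]
    if (len(base)>2 and M[2]-b>.13) or a>1.5 or np.abs(F).max()>20 or g["width"]>.047 or M[2]>.25: break
E
```

```text
0.618614887614276 [-0.03489856  0.19729648 -0.26666276] [-0.69247945 -0.38821791  8.32917224]
t18.31 cmd0.080 rot0.078 Mz-0.000 F[-0.5 -0.3  2.9] w0.0414 xy[ 0.5596 -0.1818  0.1174]
t18.62 cmd0.160 rot0.157 Mz-0.008 F[ 0.5 -0.8  2.6] w0.0415 xy[ 0.5597 -0.1819  0.1174]
t18.94 cmd0.240 rot0.237 Mz-0.004 F[ 0.5 -1.4  3. ] w0.0417 xy[ 0.5597 -0.182   0.1174]
t19.26 cmd0.320 rot0.317 Mz0.005 F[ 0.6 -2.8  3.5] w0.0416 xy[ 0.5597 -0.1821  0.1174]
t19.57 cmd0.400 rot0.397 Mz-0.001 F[ 1.3 -4.   3.2] w0.0415 xy[ 0.5597 -0.1822  0.1174]
t19.89 cmd0.480 rot0.476 Mz0.009 F[ 2.  -5.1  2.8] w0.0415 xy[ 0.5598 -0.1823  0.1174]
t20.21 cmd0.560 rot0.556 Mz0.012 F[ 1.7 -5.1  2.7] w0.0409 xy[ 0.5598 -0.1824  0.1174]
t20.52 cmd0.590 rot0.586 Mz0.006 F[ 2.1 -4.8  2.6] w0.0420 xy[ 0.5598 -0.1825  0.1174]
t20.84 cmd0.620 rot0.616 Mz0.045 F[ 1.7 -5.2  2.8] w0.0415 xy[ 0.5598 -0.1825  0.1174]
t21.16 cmd0.650 rot0.646 Mz0.071 F[ 1.6 -5.2  2.5] w0.0419 xy[ 0.5598 -0.1826  0.1174]
t21.48 cmd0.680 rot0.676 Mz0.054 F[ 1.7 -5.6  2.5] w0.0417 xy[ 0.5598 -0.1826  0.1174]
t21.79 cmd0.710 rot0.706 Mz0.108 F[ 1.8 -5.6  2.7] w0.0416 xy[ 0.5598 -0.1826  0.1174]
t22.11 cmd0.740 rot0.736 Mz0.127 F[ 1.6 -5.9  2.7] w0.0415 xy[ 0.5598 -0.1827  0.1174]
t22.43 cmd0.770 rot0.766 Mz0.169 F[ 1.9 -5.7  2.6] w0.0417 xy[ 0.5598 -0.1827  0.1174]
```

```bash
python3 - <<'E'
from h import *
q=np.array(get_state()["qpos"]); t,p0,M,F,g=meas(20); print("start",M[2],F)
q7=q[6]; A=[.77]; T=[M[2]]
for i in range(6):
    q[6]-=.025; ctrl.set_joints(q.tolist()); t,p,M,F,g=meas(12)
    A.append(.77+q7-q[6]); T.append(M[2]); print(f"t{t:.2f} a{A[-1]:.3f} rot{p0-p:.3f} Mz{M[2]:.3f} F{np.round(F,1)} w{g['width']:.4f}",flush=True)
    if M[2]>.272: break
k=np.polyfit(A,T,1); print("slope",k, "F est now",(np.polyval(k,A[-1])+.012-.02)/.015)
E
```

```text
start 0.15526338019446936 [ 1.8394787  -5.96153311  2.57617876]
t23.21 a0.795 rot0.024 Mz0.211 F[ 1.2 -4.3  3.1] w0.0417
t23.66 a0.820 rot0.049 Mz0.202 F[ 1.5 -4.8  3. ] w0.0416
t24.11 a0.845 rot0.075 Mz0.205 F[ 1.4 -5.   3. ] w0.0416
t24.56 a0.870 rot0.100 Mz0.240 F[ 1.  -5.1  2.9] w0.0413
t25.01 a0.895 rot0.124 Mz0.240 F[ 1.1 -5.2  2.9] w0.0418
t25.46 a0.920 rot0.149 Mz0.273 F[ 1.1 -5.2  2.8] w0.0416
slope [ 0.64286271 -0.32514534] F est now 17.21922376659578
```

```bash
python3 - <<'E'
from h import *
t,p,M,F,g=meas(30); print("final wound Mz",M[2],F)
ctrl.ungrasp(); ctrl.pause(.4); g=s("opened")
x,y=g["tcp_pos"][:2]
ctrl.movel([x,y,.25],max_speed=.2); ctrl.movel([x-.1,y-.12,.3],max_speed=.25); ctrl.pause(.3); s("clear")
im,d=vision.grab_frame("scene"); a=cv2.resize(im[170:330,220:430],None,fx=3,fy=3)
im2,d=vision.grab_frame("top"); b=cv2.resize(im2[180:280,310:440],None,fx=4.2,fy=4.2,interpolation=cv2.INTER_CUBIC)
cv2.imwrite("pics/s4.png",a); cv2.imwrite("pics/t4.png",b); cv2.imwrite("pics/topfull.png",im2)
px,P3=cloud("top",d,(325,200,385,260)); k=(P3[:,2]>.15)&(P3[:,2]<.172); e=P3[k].mean(0)-np.array([*NEST,0]); print("cap rel nest",k.sum(),e@SX,e@SY,P3[k].max(0))
for n in("red_bottle","glass_beaker","glass_slides","red_marker"): print(n,[(np.round(r["point"]).tolist(),round(r["p"],2)) for r in models.recognise("top",n)[:1]])
E
```

```text
final wound Mz 0.2703784502243944 [ 1.24467827 -5.27086631  2.93176489]
opened 26.87 [ 0.5597 -0.1827  0.1174] w 0.0854 F [ 0.42 -0.16  0.68] M [ 0.031  0.026 -0.032]
clear 28.79 [ 0.4604 -0.3017  0.2995] w 0.0853 F [-0.55 -0.48  0.37] M [-0.012 -0.028 -0.033]
cap rel nest 95 0.000123039153594144 0.005532732385688307 [ 0.5766154  -0.03360296  0.17020829]
red_bottle [([211.0, 191.0], 0.76)]
glass_beaker [([275.0, 153.0], 0.9)]
glass_slides [([180.0, 282.0], 0.62)]
red_marker [([180.0, 236.0], 0.56)]
```

View pics/s4.png

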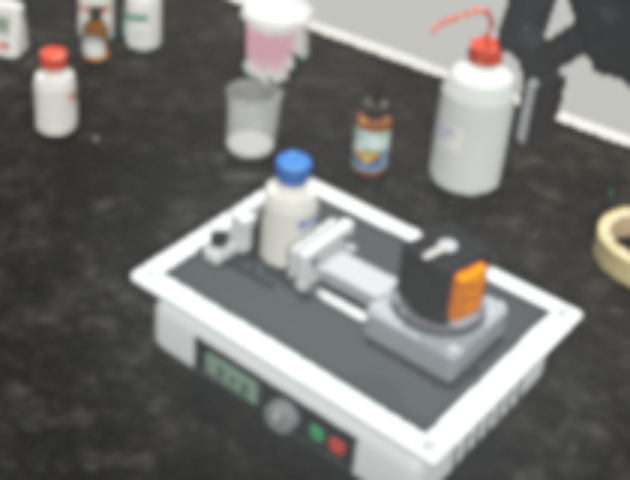

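View pics/t4.png

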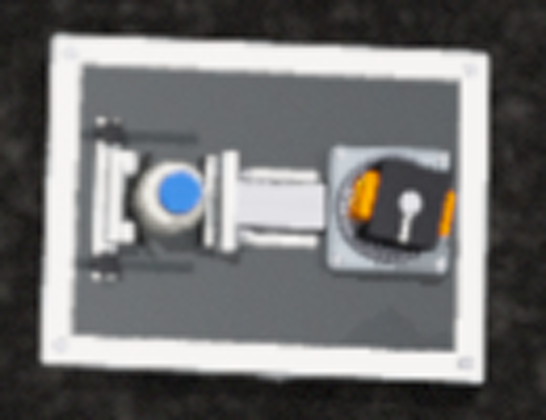

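```bash
python3 - <<'E'
from h import *
im,d=vision.grab_frame("top"); px,P=cloud("top",d,(385,205,425,255))
for lo in(.15,.155): print(cv2.minAreaRect(P[P[:,2]>lo][:,:2].astype(np.float32)))
ticket.close_job(); s("done")
E
```

```text
((0.5591439604759216, -0.18124856054782867), (0.05263219401240349, 0.0486052930355072), 78.136962890625)
((0.5587395429611206, -0.18113498389720917), (0.04172578454017639, 0.04771948233246803), 77.74333953857422)
the job is handed in; nothing more can be done
the job is handed in; nothing more can be done
```

The bottle is standing in the clamp and the job is handed in, at about 29 s on the robot's clock. The handover gave no verdict, so whether it passed is not known.

**What I did**
- I centred the bottle with a light squeeze, picked it up and stood it at the nest point. The mat was felt within about 1 mm of the expected height.
- I pinched both tabs in and turned the knob clockwise about 0.9 rad. Past contact, at about 0.6 rad, the torque rose overall by about 0.8 N m/rad.
- I stopped at 0.27 N m. That is about 17–18 N by torque and about 20 N by angle. Then I let go and moved clear.

**Last checks**
- **Bottle:** it is upright. The cap measured 0.1 mm off the nest point across and 5.5 mm along +y, so it is against the fence. I subtracted nothing for the cap position's own 2–3 mm bias seen just after placing.
- **Knob:** it stayed turned by about 0.77 rad, so it dropped back less than one tooth and locked instead of springing open. The pictures show the jaw pad still compressed, and both tabs look out.
- **Other things:** the four bystanders are where they were, to within a pixel or two by recognition, or by eye in the pictures.

**What disagreed or was not measured**
- Late in the turn the torque rose only about 0.64 N m/rad, against 0.9 expected and seen at first. I took this as noise and give in the grip.
- The force left after locking was not measured. I infer 9–20 N from the rule for the one-tooth fall-back.

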